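# Seat the fitting vial, then hold the incubator lid open

## Robot

A 6-joint arm with a two-finger parallel gripper is mounted at the origin on a cart in front of the work surface, level with it; the furniture and walls round the work are solid. World frame = base frame: x ahead of the robot, y to its left, z up, the work surface at z = 0. Lengths are in m, angles in rad, forces in N, time in s.
With the tool pointing down it reaches from about 0.4 to 0.925 m from the base axis. Payload 3.4 kg.
Tool frame: the origin (TCP) lies at the very end of the fingers, on their centre line; the grasp point (between the pads) lies 19 mm behind it; z points along the fingers, y is the line along which they close (so a half turn about z gives the same grasp; the last joint's range is limited). The gripper opens to 85 mm and grips with 20 to 120 N. Pads are 22 mm wide; open, the fingers measure 114 mm over their backs; the gripper's body (76 mm by 85 mm) begins 54 mm behind the grasp point. The pads swing forward as they close: fully open they stand 13 mm farther back than shut.
Start: joints at [1.05, 0.307, 1.506, -0, 1.328, -0.073], TCP at [0.249, 0.518, 0.193] pointing down, gripper open.
Joint ranges: [-3.12, 3.12], [-1.05, 2.28], [0.14, 2.33], [-1.42, 4.57], [0.1, 2.73], [-2.68, 2.68]. Speed limits (rad/s): [2.57, 2.57, 3.14, 3.14, 3.14, 3.14].

## Interface

Orientations are given as a unit quaternion [w, x, y, z].
In Python, from bench import movep, move_straight, goto_joints, command_gripper, dwell, ik, sense, grab_frame, MotionError, hand_in, outline_of gives the robot as it stands. The module is installed in compiled form; this text tells all that it offers. Calls block until the motion is done:
- movep(position, orientation): joint-space move of the TCP to a pose.
- move_straight(position, vel=0.15, rotation=None): straight line of the TCP; rotation=None keeps the orientation; vel is the mean speed in m/s.
- goto_joints(angles): joint-space move.
- command_gripper(opening, newtons=None): finger opening in m; newtons is the grip in N (None keeps the last); returns when the fingers have stopped.
- dwell(seconds).
- ik(position, orientation): joint angles nearest the present ones, or None.
- sense(): the state.
- grab_frame(name): name is "side" or "top" or "wrist"; returns a dict with "pixels" (400x640x3 uint8, red, green, blue), "K" (3x3 intrinsics, pixels), "extrinsics" (4x4, takes a point from camera to world coordinates). Camera axes: x right, y up, looking along -z (the intrinsics and any distortion apply to the point x, -y, -z); pixel columns grow to the right and rows downward; lengths in m; the calibration is good to about 2 mm. A picture is of the moment at which its call begins. There is no depth.
A pose or a line that the arm cannot do raises MotionError and nothing moves.
- hand_in(): hands the job in; it is judged then, once.
Trained networks look in a picture, given as the dict that the camera call returned (one of the last four; its "shot" number tells which), for a name from the list of things; names that differ only in an ending like _2 or _b are one class to them, and where a whole thing is asked for, a point or a joint stands for the part that bears it (a point fixed in the world has none). Each returns a list of dicts, best first, with "conf" (0 to 1); they miss things now and then, are a little off and sometimes report something else, mostly with a low value. They report only what shows in the picture. A call takes as long as a camera call. They do not tell look-alikes from the thing itself.
- outline_of(picture, target): "mask" (400x640 bool, what is visible of it) and "box" ([left, top, right, bottom] in pixels, round what is visible of it).
The state is a dict: "t": time; "joint_positions": joint angles; "joint_velocities": joint speeds; "tau": joint torques, N m; "tool_pos": TCP position; "eef_rot": TCP orientation; "wrist_force": force on the tool from outside, world axes, zero at the start; "torque": the same for the moment, N m; "grip_width": finger opening in m; "gripper_force": force on a finger pad.
Only numpy, scipy, OpenCV 4.12 (cv2) and the standard library are available. Lean on these libraries where they do the work, as an engineer would, in place of code of your own. Each camera call takes 0.05 s, during which the arm holds its last target. There are 200 camera calls.

## Task

Of the two glass vials standing on the desk, find the one that fits the round waiting well in the deck of the white dry-block incubator (left of its lid), stand it upright and fully home in the well and let go of it, leaving the other vial standing on the desk. Only then lift the incubator's self-closing lid by the bar at its front to 60 degrees from closed, so that a nurse can load the block, and finish while still holding it there: do not let go of the lid at the end. Do not disturb the marker, the dropper bottle or the pen.

Things in the scene. Friction and masses are not known exactly. Their poses are not given: they have to be found in the camera images.
- incubator: White bench-top dry-block incubator, fixed to the desk, 150 mm deep (its x) x 260 mm wide (its y) x 90 mm high. Origin: centre of its underside; x points from its front to its back, y to its left, z up; it may stand yawed up to 0.3 rad. The right-hand 176 mm is a chamber under the grey lid; the left-hand 84 mm is a flat white deck, 90 mm above the desk, with the waiting well.
- well (a point): Centre of the mouth of the waiting well, in the deck top 90 mm above the desk: a round blind bore 20 mm wide with a 2.5 mm chamfer at its mouth, 14 mm deep, flat floor.
- small_vial_mid (a point): Centre, half-way up, of the small clear glass vial with a white collar: 16 mm diameter, 35 mm tall, about 15 g, standing loose and upright on the desk (centre 17.5 mm above its foot). It fits the well, and stands 21 mm proud of the deck when fully home. Its axis is z. The two vials may swap places.
- large_vial_mid (a point): Centre, half-way up, of the large clear glass vial with a white collar: 24 mm diameter, 38 mm tall, about 25 g, standing loose and upright on the desk (centre 19 mm above its foot). It is too wide for the well. Its axis is z.
- lid (a joint): Angle of the incubator's grey lid in rad: 0 = shut (level), grows as the front edge rises, stop at 1.40; the wanted 60 degrees is 1.047. The lid (150 x 176 x 16 mm, about 0.35 kg) hinges along its rear edge and falls and springs shut whenever it is let go (about 0.25 to 0.45 N m about the hinge, 1.5 to 2.5 N at the bar).
- lid_hinge (a point): Middle of the lid's hinge axis, 94 mm above the desk at the incubator's rear; the axis lies along the incubator's y. Its axes are those of the incubator.
- lid_bar (a point): Centre of the steel lifting bar before the lid: round, 10 mm diameter, 110 mm long along the incubator's y, an arm at each end joining it to the lid. Its centre is 43 mm before the lid's front edge, with clear air all round; shut, it lies 98 mm above the desk, 194 mm before the hinge axis and 4 mm above it. It moves with the lid about the hinge. Axes turn with the lid: y along the bar.
- marker_red: Bystander: a white and red marker pen, 130 mm long, 16 mm thick, lying on the desk. Origin: its underside's centre.
- dropper: Bystander: a small brown dropper bottle with a label, 33 mm wide, 102 mm tall, standing on the desk. Origin: centre of its underside.
- pen: Bystander: a thin white ball pen, 145 mm long, lying on the desk before the incubator. Origin: its underside's centre.
There are look-alikes about, which are no part of the job. Of the things shaped like the part that bears large_vial_mid, the clear glass one is meant.

How it is judged:
By the outcome, as a careful person would: the job done as asked, in the order asked, and still so for the second after the job is handed in, while the arm keeps its last pose, push and grip.
It also fails if it takes over 51 s, if anything falls off the work surface, if the arm or the gripper's body presses on something with over 40 N, if the wrist force passes 120 N, or if a joint passes its speed limit or range.

## Working session

There is one attempt and no reset: what is moved stays moved. The work goes in short steps, each a Python script; the robot and the scene stay as the last script left them, time stands still between calls to the robot, and variables do not carry over. Pictures are saved under pics/ and viewed, at most 10 in all, crops included, and the job is handed in when it is done.

```bash
mkdir -p pics
python3 - <<'E'
from bench import *
import cv2,numpy as np
print({k:np.round(v,3) for k,v in sense().items()})
for n in ("side","top"):
    f=grab_frame(n); cv2.imwrite(f"pics/{n}0.png",f["pixels"][:,:,::-1])
    print(n,f.keys(),np.round(f["K"],1).tolist(),np.round(f["extrinsics"],3).tolist(), {k:f[k] for k in f if k not in("pixels","K","extrinsics")})
    for t in ("small_vial_mid","large_vial_mid","lid","lid_bar","incubator","marker_red","dropper","pen"):
        print(t,[(round(d["conf"],2),np.round(d["box"]).tolist()) for d in outline_of(f,t)])
E
```

```text
{'t': np.float64(0.0), 'joint_positions': array([ 1.049,  0.308,  1.508,  0.   ,  1.328, -0.074]), 'joint_velocities': array([ 0.   , -0.001,  0.002,  0.   ,  0.001, -0.001]), 'tau': array([-1.0000e-03, -4.5756e+01, -2.5192e+01, -0.0000e+00,  1.4000e-02,
       -0.0000e+00]), 'tool_pos': array([0.249, 0.518, 0.192]), 'eef_rot': array([-0.   ,  0.222,  0.975, -0.001]), 'wrist_force': array([ 1.257, -0.264,  0.351]), 'torque': array([0.004, 0.033, 0.013]), 'gripper_force': np.float64(0.0), 'grip_width': np.float64(0.086)}
side dict_keys(['pixels', 'K', 'extrinsics', 'shot']) [[510.0, 0.0, 316.8], [0.0, 510.0, 206.4], [0.0, 0.0, 1.0]] [[-0.934, 0.12, -0.337, 0.195], [-0.357, -0.37, 0.858, 1.044], [-0.022, 0.921, 0.388, 0.507], [0.0, 0.0, 0.0, 1.0]] {'shot': 1}
small_vial_mid [(0.67, [342.0, 255.0, 348.0, 271.0]), (0.38, [277.0, 157.0, 388.0, 242.0])]
large_vial_mid [(0.63, [345.0, 290.0, 358.0, 317.0]), (0.3, [224.0, 276.0, 282.0, 310.0])]
lid [(0.94, [296.0, 156.0, 389.0, 189.0])]
lid_bar [(0.86, [289.0, 158.0, 386.0, 192.0])]
incubator [(0.92, [274.0, 157.0, 387.0, 243.0]), (0.22, [289.0, 160.0, 386.0, 191.0])]
marker_red [(0.57, [224.0, 273.0, 283.0, 311.0])]
dropper [(0.81, [261.0, 217.0, 280.0, 268.0])]
pen []
top dict_keys(['pixels', 'K', 'extrinsics', 'shot']) [[382.6, 0.0, 318.8], [0.0, 382.6, 202.5], [0.0, 0.0, 1.0]] [[-0.012, 0.984, -0.176, 0.391], [-1.0, -0.015, -0.016, 0.114], [-0.018, 0.176, 0.984, 0.94], [0.0, 0.0, 0.0, 1.0]] {'shot': 2}
small_vial_mid [(0.59, [281.0, 239.0, 290.0, 241.0])]
large_vial_mid [(0.65, [209.0, 178.0, 256.0, 202.0]), (0.55, [226.0, 255.0, 238.0, 269.0])]
lid [(0.94, [366.0, 145.0, 449.0, 235.0])]
lid_bar [(0.73, [367.0, 148.0, 449.0, 234.0])]
incubator [(0.75, [329.0, 148.0, 449.0, 237.0])]
marker_red [(0.53, [206.0, 177.0, 258.0, 202.0])]
dropper [(0.68, [271.0, 168.0, 285.0, 189.0])]
pen [(0.6, [364.0, 250.0, 412.0, 268.0]), (0.36, [328.0, 146.0, 448.0, 233.0])]
```

Run:
```python
import cv2
a=cv2.imread("pics/side0.png")[130:350,190:430]; cv2.imwrite("pics/side0c.png",cv2.resize(a,None,fx=2.7,fy=2.7,interpolation=cv2.INTER_CUBIC))
a=cv2.imread("pics/top0.png")[110:310,190:470]; cv2.imwrite("pics/top0c.png",cv2.resize(a,None,fx=2.8,fy=2.8,interpolation=cv2.INTER_CUBIC))
```

```text
(no output)
```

View pics/side0c.png

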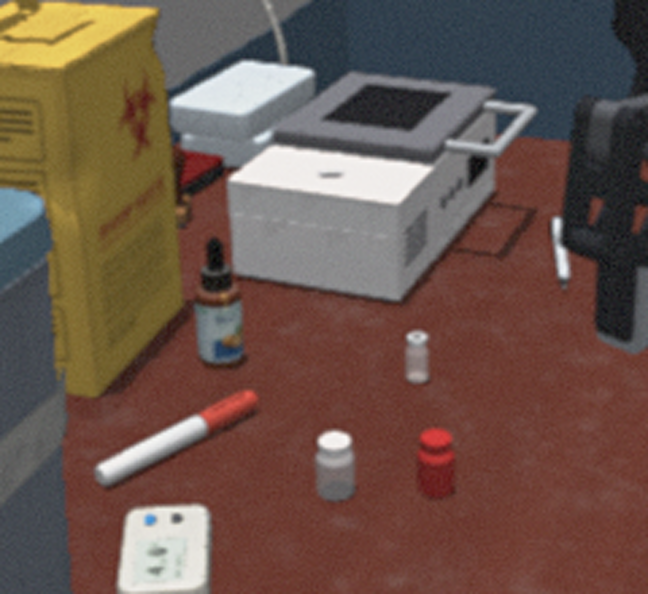

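View pics/top0c.png

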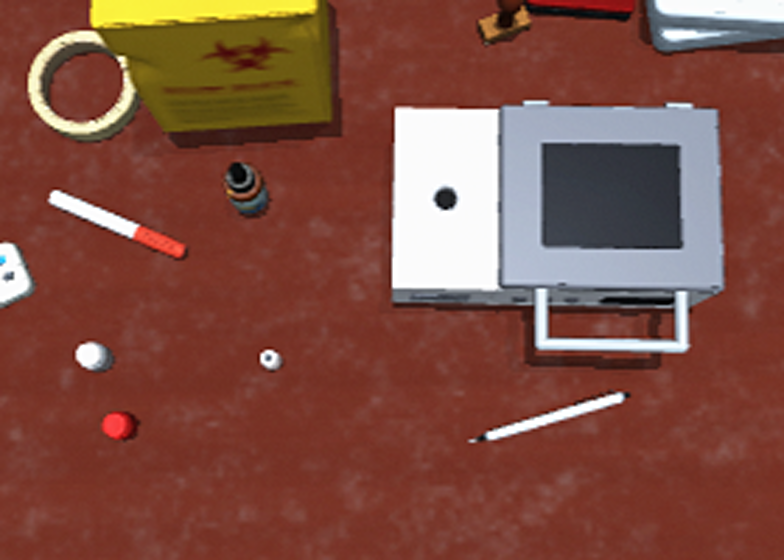

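The side view shows three candidates. The small clear vial is at (344,262). The large clear one is at (314,302), and the red look-alike at (351,301) is larger than the small vial. In the top view, the small vial is at (286,239), the large at (224,237), the red at (232,262), the well at (349,181), and the bar ends are at (382,234) and (436,234). I choose the small clear vial. Next I'll triangulate these and check with the wrist camera.

```bash
cat > h.py <<'E'
from bench import *
import numpy as np, cv2
from scipy.spatial.transform import Rotation as R
def ray(f,px):
    K,E=f["K"],f["extrinsics"]; u,v=px
    d=np.array([(u-K[0,2])/K[0,0],-(v-K[1,2])/K[1,1],-1.]); d=E[:3,:3]@d
    return E[:3,3],d/np.linalg.norm(d)
def tri(*obs):
    A=0;b=0;rs=[ray(f,p) for f,p in obs]
    for o,d in rs:
        M=np.eye(3)-np.outer(d,d);A=A+M;b=b+M@o
    X=np.linalg.solve(A,b); return X,[np.linalg.norm((np.eye(3)-np.outer(d,d))@(X-o))*1e3 for o,d in rs]
def onz(f,px,z):
    o,d=ray(f,px); return o+d*(z-o[2])/d[2]
def proj(f,X):
    E=f["extrinsics"]; c=E[:3,:3].T@(np.asarray(X)-E[:3,3]); K=f["K"]
    return np.array([K[0,0]*c[0]/-c[2]+K[0,2],K[1,1]*c[1]/c[2]+K[1,2]])
def down(yaw): # tool z down; tool y (closing) at angle yaw+90deg in world
    q=(R.from_euler('z',yaw)*R.from_euler('x',np.pi)).as_quat(); return [q[3],q[0],q[1],q[2]]
def save(f,n): cv2.imwrite(f"pics/{n}.png",f["pixels"][:,:,::-1])
E
python3 - <<'E'
from h import *
s=grab_frame("side");t=grab_frame("top");w=grab_frame("wrist")
S=lambda x,y:(s,(190+(x+.5)/2.7-.5,130+(y+.5)/2.7-.5)); T=lambda x,y:(t,(190+(x+.5)/2.8-.5,110+(y+.5)/2.8-.5))
P=dict(smalltop=(S(417,338),T(269,359)),largetop=(S(335,440),T(92,354)),well=(S(331,175),T(446,198)),barL=(S(449,147),T(540,347)),barR=(S(533,109),T(688,347)),
 deckFL=(S(403,203),T(393,289)),deckBL=(S(231,181),T(394,108)),lidR=(S(494,90),T(720,110)))
for k,v in P.items():
    X,e=tri(*v); print(k,np.round(X,4),np.round(e,1))
print("deck z.09 from top",[np.round(onz(*T(*p),.09),4) for p in((393,289),(394,108),(446,198))])
print("bar .098",[np.round(onz(*T(*p),.098),4) for p in((537,347),(689,347))], "smalltop .035",onz(*T(269,359),.035))
Tm=np.eye(4);q=sense()["eef_rot"];Tm[:3,:3]=R.from_quat([q[1],q[2],q[3],q[0]]).as_matrix();Tm[:3,3]=sense()["tool_pos"]
print(np.round(np.linalg.inv(Tm)@w["extrinsics"],3).tolist(),w["K"].tolist())
for y in(0,.5,1,1.5708,-1.5708): print(y,[None if j is None else np.round(j,2).tolist() for j in (ik([.38,.2,.25],down(y)),ik([.38,.0,.25],down(y)))])
E
```

```text
smalltop [0.469  0.2079 0.0332] [0.2 0.2]
largetop [0.4746 0.3577 0.0363] [0.7 0.7]
well [0.5932 0.058  0.0883] [0.4 0.4]
barL [ 0.4893 -0.0061  0.1007] [20.1 20.1]
barR [ 0.4679 -0.1274  0.0983] [0.5 0.5]
deckFL [0.5169 0.1021 0.0908] [2. 2.]
deckBL [0.6678 0.0983 0.0898] [2.5 2.5]
lidR [ 0.5842 -0.1668  0.1131] [69.7 69.7]
deck z.09 from top [array([0.519 , 0.1026, 0.09  ]), array([0.6702, 0.0991, 0.09  ]), array([0.5932, 0.0582, 0.09  ])]
bar .098 [array([ 0.4701, -0.0095,  0.098 ]), array([ 0.4684, -0.1281,  0.098 ])] smalltop .035 [0.46902394 0.20771817 0.035     ]
[[0.001, 0.963, 0.271, 0.07], [1.0, -0.001, -0.0, 0.001], [-0.0, 0.271, -0.963, -0.181], [0.0, 0.0, 0.0, 1.0]] [[317.97457233915804, 0.0, 321.3372975475073], [0.0, 317.97457233915804, 198.23880787975577], [0.0, 0.0, 1.0]]
0 [[0.39, 0.05, 1.69, -0.0, 1.4, 1.96], [-0.11, -0.02, 1.76, -0.0, 1.4, 1.46]]
0.5 [[0.39, 0.05, 1.69, -0.0, 1.4, 1.46], [-0.11, -0.02, 1.76, -0.0, 1.4, 0.96]]
1 [[0.39, 0.05, 1.69, -0.0, 1.4, 0.96], [-0.11, -0.02, 1.76, -0.0, 1.4, 0.46]]
1.5708 [[0.39, 0.05, 1.69, -0.0, 1.4, 0.39], [-0.11, -0.02, 1.76, 0.0, 1.4, -0.11]]
-1.5708 [None, None]
```

Run:
```python
from h import *
q=down(np.pi/2)
command_gripper(.045,30)
movep([.575,.10,.24],q)
f1=grab_frame("wrist"); save(f1,"w1")
for n,p in(("well",[.5932,.058,.09]),("vial",[.469,.208,.034]),("barc",[.469,-.069,.098])): print(n,proj(f1,p))
movep([.475,.20,.13],q); f2=grab_frame("wrist"); save(f2,"w2")
for n,p in(("well",[.5932,.058,.09]),("vial",[.469,.208,.034])): print(n,proj(f2,p))
for f in(f1,f2):
  for n in("small_vial_mid","lid_bar"):
    print(n,[(round(d["conf"],2),np.round(d["box"]).tolist()) for d in outline_of(f,n)])
print(sense()["t"],sense()["tool_pos"])
cv2.imwrite("pics/w12.png",np.vstack([f1["pixels"],f2["pixels"]])[::1,:,::-1][:, :, :][0:800])
a=np.hstack([cv2.resize(f["pixels"],(400,250)) for f in (f1,f2)]);cv2.imwrite("pics/w12.png",a[:,:,::-1])
```

```text
well [338.92923598 215.3900192 ]
vial [229.86290343  74.69759728]
barc [232.53024905 318.9730646 ]
well [457.8144141  366.95765615]
vial [313.24391513 180.9472398 ]
small_vial_mid [(0.74, [225.0, 66.0, 243.0, 85.0]), (0.28, [269.0, 248.0, 383.0, 346.0])]
lid_bar [(0.79, [269.0, 249.0, 379.0, 346.0])]
small_vial_mid [(0.64, [309.0, 166.0, 324.0, 188.0])]
lid_bar []
4.5 [0.47697603 0.19965881 0.13102198]
```

View pics/w12.png

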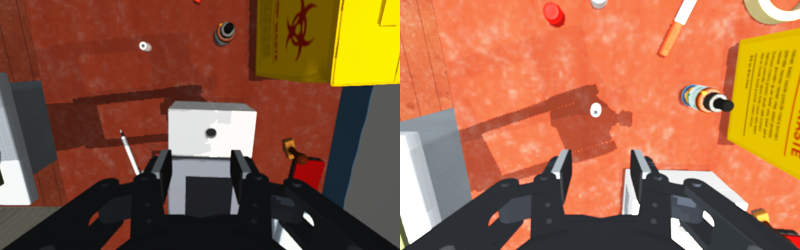

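The left view has the well at about (338,211) and the small vial at (232,73). The right view has the small vial at about (313,176). All lie within a few pixels of the predictions. Next I'll refine these numerically and check a close crop.

Run:
```python
from h import *
def blob(img,c,r,fn):
    x,y=map(int,c);p=img[y-r:y+r,x-r:x+r].astype(float);m=fn(p).astype(np.uint8)
    n,l,s,ce=cv2.connectedComponentsWithStats(m)
    return [(np.round(ce[i]+[x-r,y-r],1).tolist(),s[i].tolist()[2:]) for i in range(1,n) if s[i,4]>8]
f1=cv2.imread("pics/w1.png");f2=cv2.imread("pics/w2.png")
print("well",blob(f1,(338,212),16,lambda p:p.max(2)<150))
white=lambda p:(p.min(2)>150)
print("vial f1",blob(f1,(232,73),16,white)); print("vial f2",blob(f2,(313,176),22,white))
a=[cv2.resize(f2[140:220,270:370],(400,320),interpolation=cv2.INTER_CUBIC),cv2.resize(f1[172:252,288:388],(400,320),interpolation=cv2.INTER_CUBIC)]
cv2.imwrite("pics/crop.png",np.hstack(a))
```

```text
well [([337.0, 212.7], [17, 16, 215])]
vial f1 [([231.0, 73.6], [18, 14, 172])]
vial f2 [([312.9, 175.6], [18, 24, 333])]
```

View pics/crop.png

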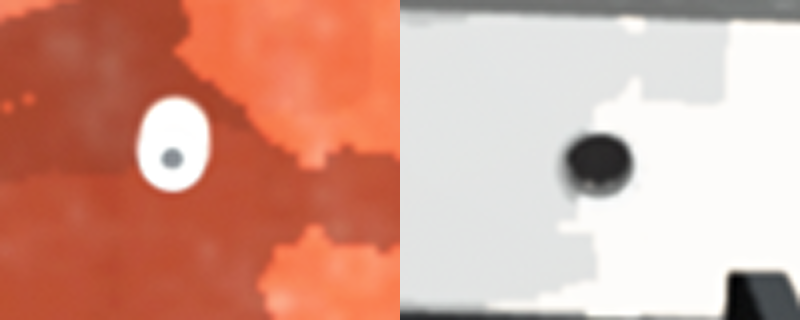

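The close crop shows a small clear vial with a white collar and a grey septum at wrist pixel (312.6,179). It has the right size (about 16 mm wide) and is the chosen vial. The well mouth is at (337.3,212.7). Next I'll grasp the vial.

Run:
```python
from h import *
q=down(np.pi/2)
dwell(.2); f=grab_frame("wrist"); print("settled",sense()["tool_pos"], "vial proj",proj(f,[.4687,.209,.034]))
x,y=312,178
p=f["pixels"][150:210,280:350].astype(float); m=p.min(2)>150; ys,xs=np.nonzero(m); print("white",xs.min()+280,xs.max()+280,ys.min()+150,ys.max()+150)
move_straight([.4687,.2092,.06],.15); print(sense()["tool_pos"])
move_straight([.4687,.2092,.012],.08); print(sense()["tool_pos"],sense()["wrist_force"])
command_gripper(0.0,25); s=sense(); print(s["grip_width"],s["gripper_force"],s["tool_pos"])
move_straight([.4687,.2092,.16],.15); s=sense(); print(s["grip_width"],s["tool_pos"],s["t"])
f=grab_frame("wrist"); save(f,"w3")
movep([.592,.060,.20],q); dwell(.2); s=sense(); print(s["tool_pos"],s["t"],s["grip_width"])
f=grab_frame("wrist"); save(f,"w4"); print(proj(f,[.592,.060,.09]),proj(f,s["tool_pos"]))
cv2.imwrite("pics/w4c.png",cv2.resize(f["pixels"][120:320,200:440,::-1],None,fx=3,fy=3,interpolation=cv2.INTER_CUBIC))
```

```text
settled [0.47534319 0.1997074  0.13015161] vial proj [314.35966105 179.05307055]
white 305 323 164 186
[0.46908774 0.20930583 0.06020607]
[0.46910541 0.2093117  0.01227102] [0.6862981  1.24695676 0.21069288]
-8.132006548033426e-05 0.0 [0.4687625  0.20922843 0.01213503]
2.1900007951168868e-05 [0.46787025 0.20890805 0.15911544] 7.7583
[0.59062737 0.06161838 0.19959446] 8.8167 0.0002352233600620649
[323.71350115 187.4535478 ] [322.20304093 227.780372  ]
```

View pics/w4c.png

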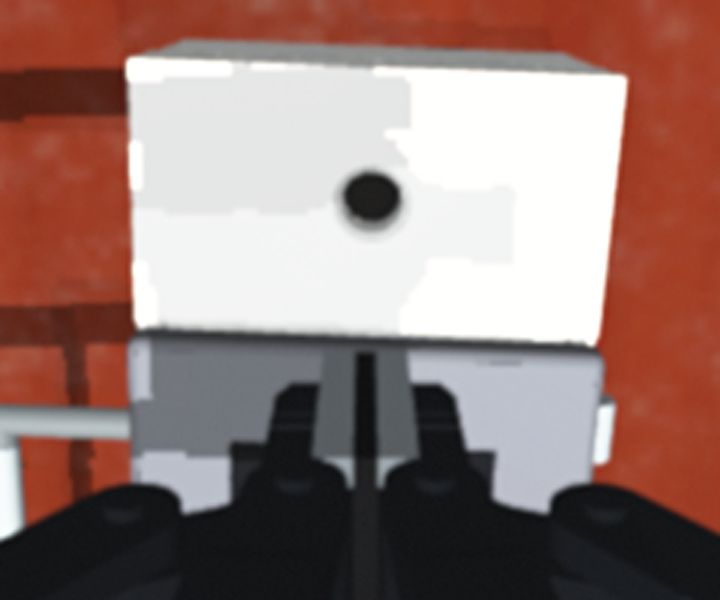

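The well is at crop (371,200), full (323.7,186.7), which matches the projected (0.592,0.060) within 1 px. The fingers are fully shut and the grip width is 0, so the grasp missed. I'll look for the vial.

Run:
```python
from h import *
s=grab_frame("side"); t=grab_frame("top")
for f in(s,t): print([(round(d["conf"],2),np.round(d["box"]).tolist()) for d in outline_of(f,"small_vial_mid")])
w3=cv2.imread("pics/w3.png")
a=np.hstack([cv2.resize(w3[120:320,200:440],(400,333)),cv2.resize(t["pixels"][190:290,200:320,::-1],(400,333),interpolation=cv2.INTER_CUBIC)])
b=cv2.resize(s["pixels"][220:330,280:400,::-1],(290,266),interpolation=cv2.INTER_CUBIC); c=np.zeros((266,800,3),np.uint8);c[:,:290]=b
c[:,300:620]=cv2.resize(w3,(320,200))[:, :].repeat(1,0)[:200] if False else cv2.resize(w3,(320,266))
cv2.imwrite("pics/chk.png",np.vstack([a,c]))
```

```text
[]
[]
```

View pics/chk.png

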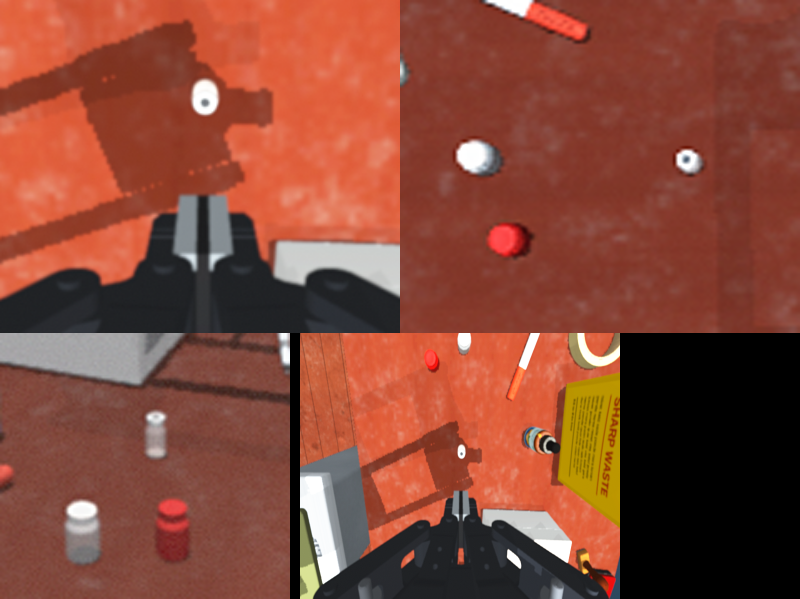

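The vial still stands untouched, so the fingers closed without meeting it. I'll check where the fingertips really are against the reported TCP.

Run:
```python
from h import *
s=grab_frame("side"); t=grab_frame("top"); T=sense()["tool_pos"]; print(T,sense()["eef_rot"])
o=[]
for f in(s,t):
    p=proj(f,T); im=f["pixels"][:,:,::-1].copy(); u,v=map(int,np.round(p)); print(p)
    im[v,u-8:u+9]=(0,255,0);im[v-8:v+9,u]=(0,255,0)
    v0=max(0,min(v-75,250));o.append(cv2.resize(im[v0:v0+150,u-50:u+50],(400,600),interpolation=cv2.INTER_CUBIC)); print(u-50,v0)
cv2.imwrite("pics/tip.png",np.hstack(o))
```

```text
[0.5918773  0.06034085 0.20008743] [3.33695740e-05 7.06915154e-01 7.07298355e-01 3.26634904e-05]
[310.93433325 146.55833103]
261 72
[351.18838247 168.21301521]
301 93
```

View pics/tip.png

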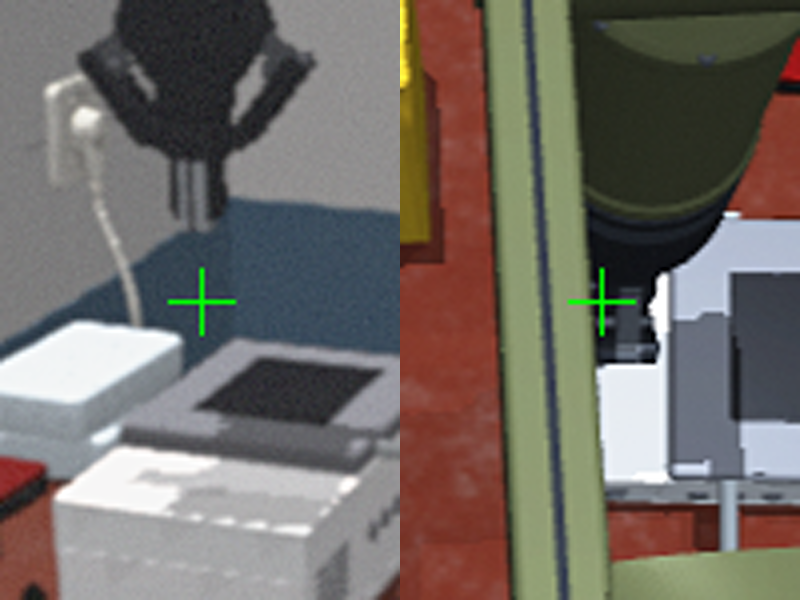

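The real fingertip, at side crop (197,228), sits well above the green TCP mark at (201,301). The side and wrist views both show it about 40 mm short of the reported TCP along the tool axis. I'll measure that offset and regrasp with it.

Run:
```python
from h import *
s=grab_frame("side"); w=grab_frame("wrist"); T=sense()["tool_pos"]
o,d=ray(s,(310.2,129)); X=o+d*(T[1]+.008-o[1])/d[1]; print("side tip - T",np.round(X-T,4))
o,d=ray(w,(321.7,237)); 
for yo in(.004,.008,.011): X=o+d*(T[1]+yo-o[1])/d[1]; print("wrist tip - T",yo,np.round(X-T,4))
print(tri((s,(310.2,129)),(w,(321.7,237)))[0]-T)
for z in (.012,-.015,-.028,-.03): print(z,ik([.4687,.2092,z],down(np.pi/2)) is not None)
```

```text
side tip - T [-0.0026  0.008   0.0406]
wrist tip - T 0.004 [-0.0003  0.004   0.0237]
wrist tip - T 0.008 [-0.0003  0.008   0.0333]
wrist tip - T 0.011 [-0.0003  0.011   0.0404]
[-0.00182708  0.01034127  0.0407712 ]
0.012 True
-0.015 True
-0.028 True
-0.03 True
```

```bash
cat >> h.py <<'E'
D=.0405  # real fingertip lies this much short of the reported TCP (tool down)
E
python3 - <<'E'
from h import *
q=down(np.pi/2)
V=[.4685,.2092]
command_gripper(.045,25)
movep([*V,.06-D+.02],q); dwell(.15)
b=sense()["wrist_force"]
for z in (.03,.018,.012):
    move_straight([*V,z-D],.06); s=sense(); df=s["wrist_force"]-b; print(z,np.round(s["tool_pos"],4),np.round(df,1))
    if abs(df[2])>6: break
command_gripper(0.0,25); s=sense(); print(s["grip_width"],s["gripper_force"],s["t"])
if s["grip_width"]>.008:
    move_straight([*V,.10-D],.12); s=sense(); print("lift",s["grip_width"],s["gripper_force"],s["tool_pos"],s["t"])
    f=grab_frame("wrist"); g=grab_frame("side"); save(f,"w5"); save(g,"s5")
    u,v=map(int,proj(g,[*V,.10])); cv2.imwrite("pics/h5.png",np.hstack([cv2.resize(f["pixels"][120:320,200:440,::-1],(400,333)),cv2.resize(g["pixels"][v-40:v+60,u-60:u+60,::-1],(400,333),interpolation=cv2.INTER_CUBIC)])); print(u-60,v-40)
E
```

```text
0.03 [ 0.4688  0.2093 -0.0103] [ 0.  -0.4 -0.1]
0.018 [ 0.468  0.209 -0.023] [ 0.  -0.7 -0.1]
0.012 [ 0.4682  0.2091 -0.0289] [ 1.  -0.7 -0.2]
0.015259517935654275 24.785662293434143 12.8583
lift 0.015134212172212193 24.736033380031586 [0.46790692 0.20898959 0.05902313] 13.7417
284 184
```

View pics/h5.png

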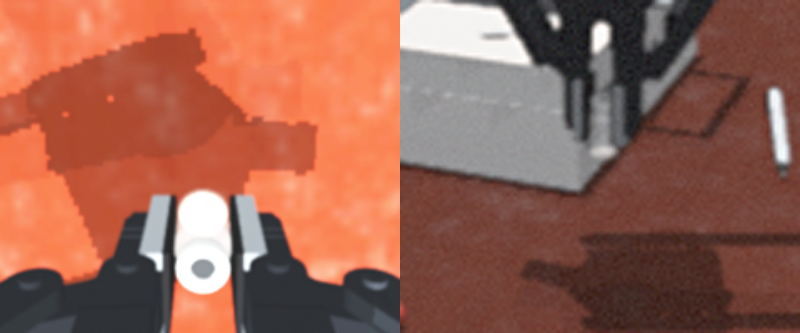

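The vial is held upright between the pads: septum at wrist crop (203,268), and in the side view the foot is about 12 mm below the tips. I'll check its lateral offset and insert.

Run:
```python
from h import *
q=down(np.pi/2)
f=grab_frame("wrist"); T=sense()["tool_pos"]; c=onz(f,(321.8,280.8),T[2]+D+.023); c2=onz(f,(321.8,247.5),T[2]+D-.012)
off=c-T; print("vial top - T",np.round(off,4),"foot centre-T",np.round(c2-T,4))
W=np.array([.592,.0604]); G=W-[0,np.clip(off[1],-.006,.006)]
print("goal",G)
move_straight([*V,.15-D] if 0 else [T[0],T[1],.15-D],.2)
movep([*G,.150-D],q); dwell(.25); s=sense(); print(s["tool_pos"],s["grip_width"],s["t"])
e=G-s["tool_pos"][:2]; 
b=sense()["wrist_force"]
for z in (.112,.104,.100,.097,.094):
    move_straight([*G,z-D],.05); dwell(.05); s=sense(); df=s["wrist_force"]-b; print(z,np.round(s["tool_pos"],4),np.round(df,1),round(s["grip_width"],4))
    if df[2]>5 or np.hypot(df[0],df[1])>6: print("contact"); break
f=grab_frame("wrist"); g=grab_frame("side"); print(s["t"])
u,v=map(int,proj(g,[*W,.10])); cv2.imwrite("pics/h6.png",np.hstack([cv2.resize(f["pixels"][120:320,200:440,::-1],(400,333)),cv2.resize(g["pixels"][v-50:v+50,u-60:u+60,::-1],(400,333),interpolation=cv2.INTER_CUBIC)]))
```

```text
vial top - T [-0.0002  0.0009  0.0635] foot centre-T [-0.0002 -0.      0.0285]
goal [0.592      0.05945132]
[0.59103292 0.06099575 0.10962667] 0.015015245818802984 15.3417
0.112 [0.5924 0.0594 0.0718] [-0.7  0.9  0.5] 0.0152
0.104 [0.5918 0.0595 0.0633] [-0.5  0.2  0.5] 0.0152
0.1 [0.5919 0.0595 0.0593] [-0.9  0.8  0.8] 0.0148
0.097 [0.5919 0.0594 0.0564] [-0.3  1.4  1.2] 0.0151
0.094 [0.5919 0.0594 0.0534] [-0.9  0.1  0.4] 0.0153
17.5583
```

View pics/h6.png

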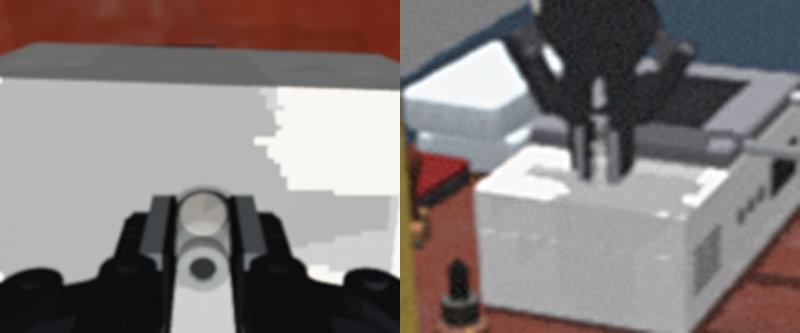

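No contact force with the foot about 8 mm below the deck level, and the ring of the well shows around the vial, so it is in the bore. Next: release, then verify with a gentle press on top using shut fingers.

Run:
```python
from h import *
G=np.array([.592,.0595])
command_gripper(.030,20); dwell(.2)
move_straight([*G,.135-D],.1); command_gripper(0.,20)
dwell(.1); f=grab_frame("wrist"); save(f,"w7")
b=sense()["wrist_force"]
for z in (.118,.115,.113,.1115,.1105):
    move_straight([*G,z-D],.05); dwell(.08); s=sense(); df=s["wrist_force"]-b; print(z,np.round(s["tool_pos"],4),np.round(df,1))
    if df[2]>4: print("contact"); break
move_straight([*G,.17-D],.15); dwell(.05)
f=grab_frame("wrist"); g=grab_frame("side"); t=grab_frame("top"); save(t,"t8");print(sense()["t"],proj(f,[.592,.0604,.111]))
u,v=map(int,proj(g,[.592,.0604,.10])); cv2.imwrite("pics/h8.png",np.hstack([cv2.resize(f["pixels"][120:320,200:440,::-1],(400,333)),cv2.resize(g["pixels"][v-50:v+50,u-60:u+60,::-1],(400,333),interpolation=cv2.INTER_CUBIC)]))
```

```text
0.118 [0.5921 0.0595 0.0774] [-0.1  0.5  0.4]
0.115 [0.592  0.0595 0.0745] [ 0.3 -0.5  0.1]
0.113 [0.5919 0.0595 0.0725] [0.2 0.5 0.1]
0.1115 [0.592  0.0595 0.071 ] [0.1 0.7 0.4]
0.1105 [0.5923 0.0595 0.0704] [-0.4  0.6  3.7]
21.9167 [323.81357942 216.95585131]
```

View pics/h8.png

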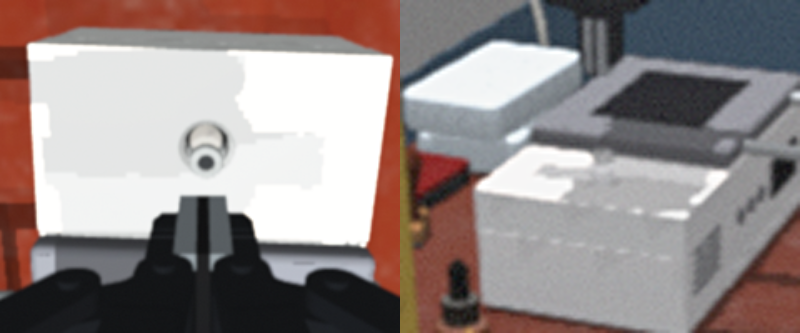

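The press met about 4 N at a tip height of 0.111, exactly the 21 mm proud expected. The septum at crop (206,162) matches its projected home position, so the vial is home and upright. Next is the bar, refined with the wrist camera.

```bash
cat > bar.py <<'E'
from h import *
def barx(f,x0,z,ys):
    out=[]
    for y in ys:
        u,v=proj(f,[x0,y,z]); v=int(round(v)); u0=int(round(u))
        if not 0<=v<400: continue
        row=f["pixels"][v,u0-28:u0+29].astype(float); sat=row.max(1)-row.min(1); m=(sat<45)&(row.mean(1)>70)
        n,l,s,c=cv2.connectedComponentsWithStats(m[None].astype(np.uint8)); 
        if n<2: continue
        i=1+np.argmin(abs(c[1:,0]-28)); out.append((y,round(onz(f,(u0-28+c[i,0],v),z)[0],4),int(s[i,4])))
    return out
E
python3 - <<'E'
from bar import *
q=down(np.pi/2)
move_straight([.592,.0595,.20-D],.25)
command_gripper(.035,40)
movep([.469,-.067,.20-D],q); dwell(.2)
f=grab_frame("wrist"); save(f,"w9"); s=sense(); print(s["tool_pos"],s["t"])
print(barx(f,.469,.098,np.arange(-.08,.0,.008)))
t=grab_frame("top"); p=grab_frame("wrist")
print([(round(d["conf"],2),np.round(d["box"]).tolist()) for d in outline_of(f,"lid_bar")])
E
```

```text
[ 0.47027522 -0.0662575   0.15940684] 23.6083
[(np.float64(-0.08), np.float64(0.469), 13), (np.float64(-0.07200000000000001), np.float64(0.4694), 12), (np.float64(-0.06400000000000002), np.float64(0.4693), 12), (np.float64(-0.05600000000000002), np.float64(0.4697), 11), (np.float64(-0.04800000000000003), np.float64(0.4701), 12), (np.float64(-0.040000000000000036), np.float64(0.4701), 12), (np.float64(-0.03200000000000004), np.float64(0.4704), 13), (np.float64(-0.02400000000000005), np.float64(0.4708), 14), (np.float64(-0.016000000000000056), np.float64(0.4779), 33), (np.float64(-0.008000000000000063), np.float64(0.4786), 31)]
[(0.82, [313.0, 84.0, 595.0, 306.0])]
```

```bash
cat >> bar.py <<'E'
yaw=-.025; ex=np.array([np.cos(yaw),np.sin(yaw),0]); ey=np.array([-ex[1],ex[0],0]); B=np.array([.4693,-.067,.098])
H=B+.194*ex-[0,0,.004]; q=down(np.pi/2+yaw)
def pt(phi,a=.194,b=.004,y=0): return H-ex*(a*np.cos(phi)-b*np.sin(phi))+ey*y+np.array([0,0,a*np.sin(phi)+b*np.cos(phi)])
def tcp(P): return (P-[0,0,.019+D]).tolist()
E
python3 - <<'E'
from bar import *
T0=tcp(B)
movep([T0[0],T0[1],.135-D],q); dwell(.15); f=grab_frame("wrist"); b=sense()["wrist_force"]; print(sense()["tool_pos"]); print(barx(f,.469,.098,np.arange(-.06,-.02,.01)))
ok=True
for z in (T0[2]+.02,T0[2]):
    move_straight([T0[0],T0[1],z],.08); dwell(.05); df=sense()["wrist_force"]-b; print(np.round(df,1))
    if np.linalg.norm(df)>8: ok=False;break
if ok:
    command_gripper(0.,35); s=sense(); print(s["grip_width"],s["gripper_force"],s["tool_pos"],np.round(s["wrist_force"]-b,1),s["t"])
E
```

```text
[ 0.47112151 -0.06739839  0.09625536]
[(np.float64(-0.06), np.float64(0.4696), 16), (np.float64(-0.049999999999999996), np.float64(0.4699), 16), (np.float64(-0.039999999999999994), np.float64(0.4701), 16), (np.float64(-0.029999999999999992), np.float64(0.4707), 17)]
[-0.  -0.9  0.2]
[ 0.3 -0.5 -0.6]
0.00866741238092747 34.07110869884491 [ 0.47018169 -0.06711529  0.0389111 ] [ 1.4 -0.7  0. ] 25.775
```

Run:
```python
from bar import *
b=sense()["wrist_force"]
for d in range(10,61,10):
    move_straight(tcp(pt(np.radians(d))),.12); s=sense(); df=s["wrist_force"]-b
    print(d,np.round(s["tool_pos"]-tcp(pt(np.radians(d))),4),np.round(df,1),round(s["grip_width"],4),round(s["t"],2))
    if np.linalg.norm(df)>35: print("STOP"); break
dwell(.3); s=sense(); print(s["tool_pos"]-tcp(pt(np.radians(60))),s["grip_width"],s["gripper_force"])
g=grab_frame("side");t=grab_frame("top");w=grab_frame("wrist"); save(g,"s10");save(t,"t10");save(w,"w10")
for n,f in(("side",g),("top",t),("wrist",w)):
    o=outline_of(f,"lid"); print(n,[(round(x["conf"],2),np.round(x["box"]).tolist()) for x in o][:2])
    if o:
        for d in (50,55,60,65): 
            P=np.array([proj(f,pt(np.radians(d),a,bb,y)) for a in(0.,.151) for bb in(-.008,.012) for y in(-.088,.088)]+[proj(f,pt(np.radians(d),.194,.004,y)) for y in(-.055,.055)])
            hull=np.zeros((400,640),np.uint8); cv2.fillConvexPoly(hull,cv2.convexHull(np.round(P[:8]).astype(np.int32)),1)
            m=o[0]["mask"]; print(d,np.round([P[:,0].min(),P[:,1].min(),P[:,0].max(),P[:,1].max()]),"iou",round((m&(hull>0)).sum()/(m|(hull>0)).sum(),3))
```

```text
10 [ 0.0004 -0.0001  0.    ] [ 3.   0.  -1.8] 0.0086 26.21
20 [-0.0006 -0.0002 -0.0008] [ 0.1 -1.5 -2.5] 0.009 26.64
30 [-0.0019 -0.0002 -0.0008] [-4.8 -2.2 -0.8] 0.0087 27.07
40 [-0.0035 -0.0004 -0.0004] [-10.   -3.7   3.5] 0.0087 27.51
50 [-0.004  -0.0006  0.0008] [-13.1  -3.3  11.7] 0.0088 27.94
60 [-0.0016 -0.0009  0.0022] [-10.8  -3.4  14.3] 0.009 28.38
[-0.00218797 -0.00091367  0.00191251] 0.008317821861152791 36.14782512187958
side [(0.74, [289.0, 99.0, 351.0, 182.0])]
50 [286. 109. 359. 185.] iou 0.377
55 [286. 105. 353. 185.] iou 0.558
60 [286. 101. 348. 184.] iou 0.781
65 [286.  97. 343. 184.] iou 0.714
top [(0.8, [367.0, 139.0, 420.0, 172.0])]
50 [366. 144. 465. 187.] iou 0.369
55 [366. 144. 466. 179.] iou 0.43
60 [366. 144. 467. 170.] iou 0.483
65 [366. 144. 467. 163.] iou 0.455
wrist [(0.74, [311.0, 70.0, 451.0, 349.0])]
50 [264.  69. 446. 359.] iou 0.673
55 [293.  67. 447. 368.] iou 0.578
60 [327.  65. 447. 376.] iou 0.568
65 [360.  64. 447. 390.] iou 0.514
```

The bar is held and the wrist force is within limits (about 18 N, mostly radial). Next I'll ease the radial push and refine the angle estimate against the side-camera silhouette.

Run:
```python
from bar import *
from scipy.optimize import minimize
move_straight(tcp(pt(np.radians(60))+np.array([-.0003,-.0005,.0024])),.03); dwell(.4); s=sense()
c0=np.array([.47018,-.06712,.03891]); d=s["tool_pos"]-c0; dx=d[:2]@ex[:2]; 
ph=np.radians(np.linspace(50,70,401)); X=.194*(1-np.cos(ph))+.004*np.sin(ph); Z=.194*np.sin(ph)+.004*np.cos(ph)-.004
print("from x",np.degrees(np.interp(dx,X,ph)),"from z",np.degrees(np.interp(d[2],Z,ph)),"lsq",np.degrees(ph[np.argmin((X-dx)**2+(Z-d[2])**2)]),np.round(s["wrist_force"],1),s["grip_width"],s["t"])
for cam in("side","top"):
    f=grab_frame(cam); m=outline_of(f,"lid")[0]["mask"]
    best=[]
    for dg in np.arange(52,69,1.):
        P=np.array([proj(f,pt(np.radians(dg),a,bb,y)) for a in(0.,.151) for bb in(-.008,.012) for y in(-.088,.088)])
        for sx in range(-4,5):
            for sy in range(-4,5):
                h=np.zeros((400,640),np.uint8); cv2.fillConvexPoly(h,cv2.convexHull(np.round(P+[sx,sy]).astype(np.int32)),1); h=h>0
                best.append(((m&h).sum()/(m|h).sum(),dg,sx,sy))
    print(cam,[np.round(x,3).tolist() for x in sorted(best)[::-1][:4]])
    for n in("small_vial_mid","large_vial_mid"): print(n,[(round(x["conf"],2),np.round(x["box"]).tolist()) for x in outline_of(f,n)][:3])
f=grab_frame("side"); im=f["pixels"]; save(f,"s11"); print("vial proj",proj(f,[.592,.0604,.111]),proj(f,[.592,.0604,.09]))
```

```text
from x 59.312352242214544 from z 61.36069834105402 lsq 59.8 [-5.  -2.8  5. ] 0.008228032380768914 29.625
side [[0.81, 56.0, -2.0, -3.0], [0.808, 57.0, -2.0, -3.0], [0.807, 56.0, -3.0, -2.0], [0.807, 58.0, -1.0, -4.0]]
small_vial_mid [(0.55, [310.0, 187.0, 314.0, 197.0])]
large_vial_mid [(0.74, [340.0, 289.0, 358.0, 317.0])]
top [[0.496, 59.0, 1.0, -1.0], [0.496, 59.0, 0.0, -1.0], [0.496, 59.0, -1.0, -1.0], [0.496, 59.0, -2.0, -1.0]]
small_vial_mid [(0.53, [344.0, 181.0, 355.0, 185.0])]
large_vial_mid [(0.64, [226.0, 256.0, 237.0, 265.0]), (0.59, [371.0, 141.0, 421.0, 176.0])]
vial proj [311.93046177 185.39103361] [312.17079082 194.20069154]
```

The angle is 59.8° from the arm's motion. The small vial is still detected at its home position in the well, the wrist force is small, and the bar is held. Handing in.

```bash
python3 -c "
from bench import *
print(hand_in())"
```

```text
the job is handed in; nothing more can be done
None
```

I put the small vial in the well, fully home and released, then lifted the lid by its bar to about 60° (59.8° by the arm's motion; the camera outlines put it at 56–59°). I handed in at about 30 s with the bar still held and did not touch the large vial, marker, dropper or pen.

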